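Wedge up the loose end of the counter shelf

ROBOT

A 6-joint arm with a two-finger parallel gripper is mounted at the origin on the work surface. World frame = base frame: x ahead of the robot, y to its left, z up, the work surface at z = 0. Lengths are in mm, angles in rad, forces in N, time in s.
With the tool pointing down it reaches from about 300 to 775 mm from the base axis. Payload 14.6 kg.
Tool frame: the origin (TCP) lies between the finger pads; the fingertips stand 19 mm ahead of it and the grasp point (between the pads) is the TCP; z points along the fingers, y is the line along which they close (so a half turn about z gives the same grasp; the last joint's range is limited). The gripper opens to 94 mm and grips with 3 to 60 N. Pads are 16 mm wide; open, the fingers measure 119 mm over their backs; the gripper's body (75 mm by 177 mm) begins 78 mm behind the grasp point.
Start: joints at [-1.264, 0.3, 1.521, -0, 1.321, -0.067], TCP at [200.828, -512.013, 224.446] pointing down, gripper open.
Joint ranges: [-3.03, 3.03], [-0.79, 2.21], [0.23, 2.52], [-1.04, 4.18], [0, 3.07], [-2.55, 2.55]. Speed limits (rad/s): [2.22, 2.22, 2.57, 3.14, 3.14, 3.14].

INTERFACE

Orientations are given as [roll, pitch, yaw] about the fixed x, y, z axes, in that order (R = Rz(yaw) Ry(pitch) Rx(roll)).
In Python, from cell import monitor, imaging, job, find_in, trace gives the robot as it stands. The module is installed in compiled form; this text tells all that it offers.
- The arm moves only by the tool arm_command, never from a script. Its argument "steps" is a list of rows, each a list of 5 numbers: the opening, from 0 (shut) to 1 (fully open), then the shift along the tool's x, y, z in mm, then the turn about the tool's z in degrees. In form: [[gripper, dx, dy, dz, turn], ...]. A call has 1 to 20 rows; each row is the pose to reach, as a shift and turn from the pose commanded when the call began, along the tool's axes at that moment; what a row does not reach only later rows make up. A row lasts 1/8 s, in which the tool goes at most 62.5 mm and 10.7 degrees, less where a joint would pass 70% of its speed; a pose out of reach is approached as far as the arm can. A call with a gripper value outside its range is refused whole. The fingers move at their own pace and stop on an object; "force" is the grip in N (left out, the last holds). Time passes only in rows, so rows that repeat a pose let the fingers close. It gives the time, the measured TCP pose, the force, the opening and the grip force at its end, in the units of the state.
- monitor.read_state(): the state, without advancing time (a new reading comes with each control period).
- imaging.camera(name): name is "scene" or "top" or "wrist"; returns a dict with "img" (400x640x3 uint8, red, green, blue), "mtx" (3x3 intrinsics, pixels), "view" (4x4, takes a point from world to camera coordinates). Camera axes: x right, y down, z forward; pixel columns grow to the right and rows downward; lengths in mm; the calibration is good to about 2 mm. A picture is of the moment at which its call begins. There is no depth.
- job.sign_off(): hands the job in; it is judged then, once.
Trained networks look in a picture, given as the dict that the camera call returned (one of the last four; its "shot" number tells which), for a name from the list of things; names that differ only in an ending like _2 or _b are one class to them, and where a whole thing is asked for, a point or a joint stands for the part that bears it (a point fixed in the world has none). Each returns a list of dicts, best first, with "p" (0 to 1); they miss things now and then, are a little off and sometimes report something else, mostly with a low value. They report only what shows in the picture. A call takes as long as a camera call. They do not tell look-alikes from the thing itself.
- find_in(picture, target): "rect" ([centre column, centre row, width, height] in pixels, round what is visible of it).
- trace(picture, target): "region" (400x640 bool, what is visible of it) and "rect" ([centre column, centre row, width, height] in pixels, round what is visible of it).
The state is a dict: "clock": time; "joints": joint angles; "qd": joint speeds; "effort": joint torques, N m; "eef_pos": TCP position; "eef_rot": TCP orientation; "wrist_force": force on the tool from outside, world axes, zero at the start; "moment": the same for the moment, N m; "finger_gap": finger opening in mm; "finger_force": force on a finger pad.
Only numpy, scipy, OpenCV 4.12 (cv2) and the standard library are available. Lean on these libraries where they do the work, as an engineer would, in place of code of your own. Each camera call takes 0.05 s, during which the arm holds its last target. There are 200 camera calls.

TASK

The little wooden shelf on the counter has come loose at one end. Slide its loose end panel back up against the end of the shelf board, stand the loose wooden wedge thin end down in the slot of the tenon with its flat side against the panel, and tap it down until it locks tight, firm but not so hard that the wood would split; leave the crockery and the other things on the counter where they are.

Things in the scene. Friction and masses are not known exactly. Their poses are not given: they have to be found in the camera images.
- riser: beech counter shelf, fixed. Board 320 x 160 x 22 mm, top 120 mm above the counter, between two upright end panels 180 wide, 18 thick, 145 mm high (25 mm above the board). Origin: on the counter below the middle of the board's end (shoulder) at the loose panel. z up, y along the board from the loose end to the other, x across. The other end is already wedged the same way
- slot (a point): mid-width of the slot that runs down through the tenon, on the tenon's top (height 120 mm), at the panel's outer face when home; axes as the shelf's. Tenon: 59 mm wide, 21 mm thick, sticks out about 63 mm along -y. Slot: 24 mm wide in x, from this point 19.5 to 23.5 mm along -y at the top (differs from shelf to shelf, not measured); outer wall slopes to suit the wedge
- end_panel (a joint): the loose end panel slides on the tenon along the shelf's y: 0 = home against the board, positive = gap to the board in m. It starts 6 to 12 mm out, which leaves the slot too short for the wedge. It stays where it is left; about 4 N slides it, e.g. pushed by its outer face
- panel_face (a point): point on the panel's outer face (the side with the slot), mid-width, 133 mm above the counter, 13 mm above the tenon's top; moves with the panel
- wedge: loose beech wedge, 110 mm long, 20 mm wide, about 35 g, stood on its thin end. Origin: centre of the thin end (20 mm in x, 16 mm in y); z to the thick end. Flat side at y = +8 mm all along; sloping side from y = -8 mm (thin end) to -19 mm (thick end), taper 1:10. Sides x = +-10 mm are parallel. In the slot its axes lie as the shelf's, its origin 8 mm along -y from the slot point
- wedge_head (a point): centre of the wedge's thick end (20 x 27 mm), where it is tapped. Set in the slot it goes snug with this end 35 to 75 mm above the tenon's top; from there a push of about 20 N straight down drives it a few mm on and locks it, and it stays by friction when let go. Less leaves it slack; over about 35 N splits the wood
- mug_under: blue mug, 82 mm across, 85 mm high, on the counter under the shelf board; origin under its centre. Not to be disturbed
- tumbler: drinking glass, 68 mm across, 95 mm high, standing on the shelf board; origin under its centre. Not to be disturbed
- jar: closed jar, 64 mm across, 90 mm high, standing on the shelf board; origin under its centre. Not to be disturbed
- mug_front: green mug, 82 mm across, 85 mm high, on the counter; origin under its centre. Not to be disturbed
- paper_cups: stack of paper cups, 82 mm across, 135 mm high; origin under its centre. Not to be disturbed
- soap: soap pump bottle, 62 mm across, 173 mm high; origin under its centre. Not to be disturbed
- spoon: steel spoon 170 mm long lying on the counter along its x; origin under its middle. Not to be disturbed
- sauce_can: tin can, 66 mm across, 100 mm high; origin under its centre. Not to be disturbed
There are look-alikes about, which are no part of the job. Leave any red look-alike of the wedge alone.

How it is judged:
By the outcome, as a careful person would: the job done as asked, in the order asked, and still so for the second after the job is handed in, with the robot touching nothing.
It also fails if it takes over 67 s, if anything falls off the work surface, if the arm or the gripper's body presses on something with over 40 N, if the wrist force passes 120 N, or if a joint passes its speed limit or range.

## Working session

There is one attempt and no reset: what is moved stays moved. The work goes in short steps, Python scripts to look and compute and a tool call to move; the robot and the scene stay as the last step left them, time stands still between calls to the robot, and variables do not carry over. Pictures are saved under pics/ and viewed, at most 10 in all, crops included, and the job is handed in when it is done.

Besides the shell and the picture viewer there is one more tool, called after ">>>" as name(argument=value, ...) on one line, values as JSON. arm_command: Moves the arm, as the interface text tells. Its arguments: {"type":"object","properties":{"steps":{"type":"array","items":{"type":"array","items":{"type":"number"}}},"force":{"type":"number"}},"required":["steps"]}

```bash
mkdir -p pics
cat > h.py <<'E'
import numpy as np, cv2
from cell import monitor, imaging, job, find_in, trace
def proj(c,P):
    P=np.atleast_2d(P); q=(c["view"][:3,:3]@P.T).T+c["view"][:3,3]; q=(c["mtx"]@q.T).T; return q[:,:2]/q[:,2:]
def ray(c,u,v):
    R=c["view"][:3,:3];t=c["view"][:3,3]; return -R.T@t, R.T@np.linalg.inv(c["mtx"])@np.array([u,v,1.])
def atz(c,u,v,z):
    o,d=ray(c,u,v); return o+d*(z-o[2])/d[2]
E
python3 - <<'E'
from h import *
s=monitor.read_state();print({k:np.round(v,3) for k,v in s.items()})
for n in ["scene","top"]:
    c=imaging.camera(n);cv2.imwrite(f"pics/{n}0.png",c["img"][:,:,::-1])
    print(n,c["mtx"].round(1).tolist(),c["view"].round(3).tolist())
    for t in ["riser","wedge","end_panel","tumbler","jar","mug_under","mug_front","paper_cups","soap","spoon","sauce_can"]:
        print(t,[(round(r["p"],2),np.round(r["rect"]).astype(int).tolist()) for r in find_in(c,t)][:3])
E
```

```text
{'clock': np.float64(0.0), 'joints': array([-1.264,  0.301,  1.522,  0.   ,  1.321, -0.067]), 'qd': array([-0.   , -0.   , -0.001, -0.002,  0.001,  0.001]), 'effort': array([ 1.0000e-03, -5.3181e+01, -3.5274e+01,  7.1000e-02,  2.4000e-02,
       -0.0000e+00]), 'eef_pos': array([ 200.782, -511.793,  223.872]), 'eef_rot': array([-3.14 , -0.   ,  0.374]), 'wrist_force': array([-0.479,  0.283,  0.41 ]), 'moment': array([-0.036,  0.036,  0.001]), 'finger_force': np.float64(0.0), 'finger_gap': np.float64(94.374)}
scene [[508.2, 0.0, 299.2], [0.0, 508.2, 203.1], [0.0, 0.0, 1.0]] [[0.374, 0.928, -0.008, -153.487], [0.578, -0.239, -0.78, -287.151], [-0.725, 0.287, -0.626, 1766.51], [0.0, 0.0, 0.0, 1.0]]
riser [(0.88, [388, 202, 171, 104])]
wedge [(0.83, [206, 212, 21, 36]), (0.66, [192, 231, 20, 40]), (0.65, [178, 217, 14, 40])]
end_panel [(0.85, [312, 210, 27, 82]), (0.48, [232, 270, 34, 78]), (0.42, [420, 158, 24, 39])]
tumbler [(0.93, [390, 171, 28, 43])]
jar [(0.78, [420, 159, 23, 42])]
mug_under [(0.74, [368, 220, 27, 20])]
mug_front [(0.78, [183, 284, 59, 52])]
paper_cups []
soap [(0.8, [232, 270, 34, 80])]
spoon [(0.84, [237, 199, 51, 30])]
sauce_can [(0.28, [387, 201, 173, 106])]
top [[364.5, 0.0, 322.5], [0.0, 364.5, 204.5], [0.0, 0.0, 1.0]] [[-0.023, -1.0, -0.006, -45.504], [-0.987, 0.024, -0.161, 602.316], [0.161, 0.002, -0.987, 978.121], [0.0, 0.0, 0.0, 1.0]]
riser [(0.94, [243, 196, 166, 88])]
wedge [(0.76, [426, 216, 18, 14]), (0.73, [407, 238, 21, 15]), (0.57, [434, 243, 22, 13])]
end_panel [(0.79, [316, 206, 12, 75])]
tumbler [(0.61, [314, 206, 19, 67])]
jar [(0.88, [200, 192, 36, 27]), (0.32, [370, 279, 36, 53])]
mug_under []
mug_front [(0.96, [438, 171, 48, 34])]
paper_cups [(0.55, [362, 141, 34, 36])]
soap [(0.91, [403, 149, 28, 29])]
spoon [(0.62, [369, 278, 35, 56])]
sauce_can [(0.71, [466, 216, 36, 26])]
```

View pics/scene0.png

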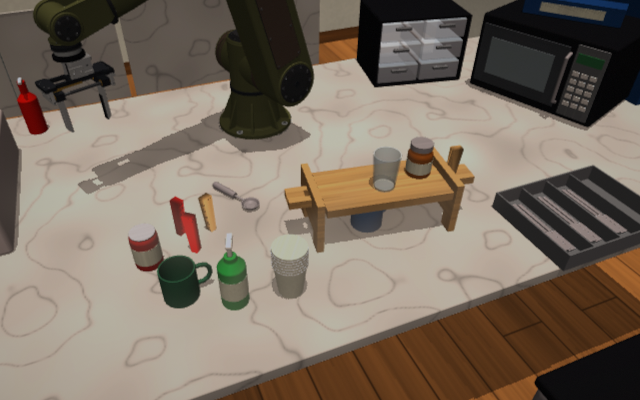

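View pics/top0.png

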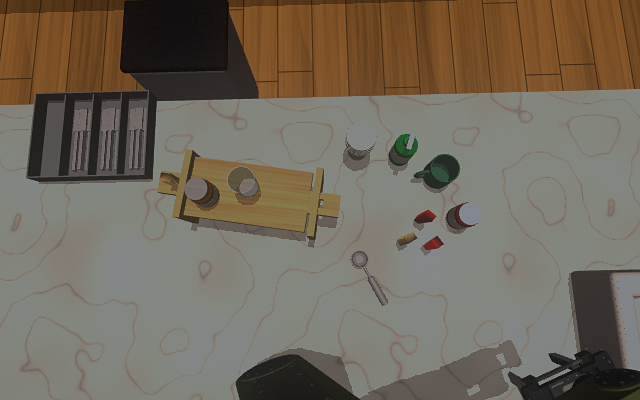

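Scene: wedge (natural wood) stands at (207,212), red look-alikes at (178,217) and (192,231); the shelf's loose end is at (305,200). Top: wedge (406,239), red ones (426,216) and (433,243), tenon with slot (328,205), panel (316,206).

Run:
```python
from h import *
T=imaging.camera("top");W=imaging.camera("wrist");S=imaging.camera("scene")
a=cv2.resize(T["img"][130:270,150:350],None,fx=4,fy=4,interpolation=cv2.INTER_CUBIC)
cv2.imwrite("pics/topcrop.png",a[:,:,::-1])
def world(c,a,c2,b):
    o1,d1=ray(c,*a);o2,d2=ray(c2,*b);s=np.linalg.lstsq(np.c_[d1,-d2],o2-o1,rcond=None)[0]
    return (o1+d1*s[0]+o2+d2*s[1])/2,np.linalg.norm(o1+d1*s[0]-o2-d2*s[1])
print("wedge",world(T,(407,238),S,(206,212)))
w=trace(T,"wedge");m=[r for r in w]
for r in m: print(r["p"],np.round(r["rect"]),T["img"][r["region"]].mean(0).round())
p=trace(T,"end_panel")[0]["region"];r=trace(T,"riser")[0]["region"]
for n,g in(("panel",p),("riser",r)):
    ys,xs=np.nonzero(g);b=cv2.minAreaRect(np.c_[xs,ys].astype(np.float32));print(n,cv2.boxPoints(b).round(1).tolist())
st=monitor.read_state()
from scipy.spatial.transform import Rotation as R
Rt=R.from_euler("xyz",st["eef_rot"]).as_matrix();V=W["view"]
print("cam in tool",(Rt.T@(-V[:3,:3].T@V[:3,3]-st["eef_pos"])).round(1),"axes (cols cam xyz in tool)",(Rt.T@V[:3,:3].T).round(2).tolist(),W["mtx"][0,0])
for n,x in dict(jar=(200,192,90+120),mugf=(438,171,85),cups=(362,141,135),soap=(403,149,120),can=(466,216,100),spoon=(369,278,5)).items(): print(n,atz(T,*x).round())
```

```text
wedge (array([ 500.44435525, -288.78804423,   62.47625082]), np.float64(0.21660384754584036))
0.73 [433. 243.  22.  14.] [106.  38.  36.]
0.51 [425. 218.  20.  12.] [82. 37. 35.]
0.48 [408. 241.  22.  15.] [99. 79. 55.]
panel [[306.1000061035156, 237.39999389648438], [316.1000061035156, 167.3000030517578], [324.79998779296875, 168.5], [314.79998779296875, 238.6999969482422]]
riser [[153.6999969482422, 216.6999969482422], [163.5, 146.3000030517578], [325.29998779296875, 168.89999389648438], [315.3999938964844, 239.1999969482422]]
cam in tool [  78.    -0.  -160.2] axes (cols cam xyz in tool) [[0.0, -0.96, -0.27], [1.0, 0.0, -0.0], [0.0, -0.27, 0.96]] 282.278779878812
jar [612. 231. 210.]
mugf [ 681. -380.   85.]
cups [ 755. -169.  135.]
soap [ 735. -279.  120.]
can [ 553. -440.  100.]
spoon [ 393. -187.    5.]
```

View pics/topcrop.png

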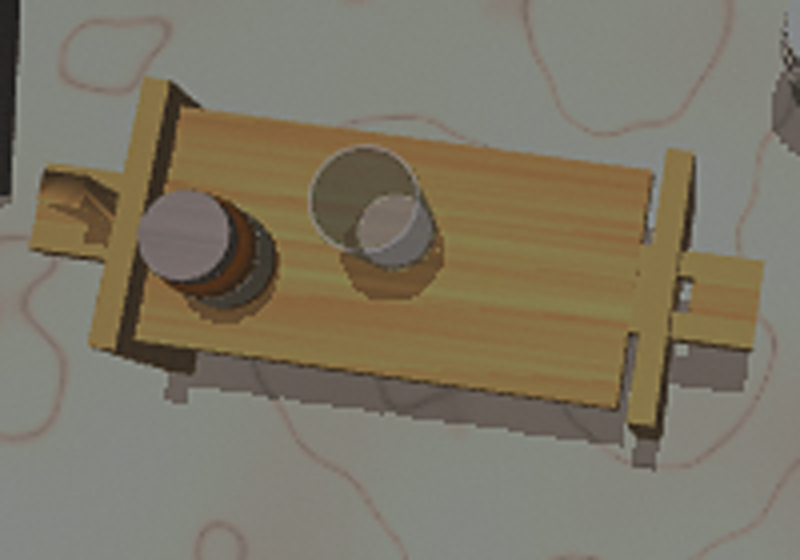

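Crop: board end corners (652,170)/(617,408), panel outer top edge (693,152)-(655,428), tenon tip corners (763,262)/(752,350), slot light patch (684,293).

Run:
```python
from h import *
T=imaging.camera("top");S=imaging.camera("scene")
f=lambda x,y,z:atz(T,x/4+149.6,y/4+129.6,z)
for n,a in dict(B1=(652,170,120),B2=(617,408,120),P1=(693,152,145),P2=(655,428,145),t1=(763,262,120),t2=(752,350,120),slot=(684,293,120),Lp1=(145,78,145),Lp2=(90,345,145),b3=(180,108,120),b4=(136,340,120)).items(): print(n,f(*a).round(1))
# wedge yaw: head outline in top crop, red-free
a=np.hstack([cv2.resize(T["img"][200:260,390:450],None,fx=6.5,fy=6.5,interpolation=cv2.INTER_CUBIC),cv2.resize(S["img"][185:245,170:230],None,fx=6.5,fy=6.5,interpolation=cv2.INTER_CUBIC)])
cv2.imwrite("pics/wcrop.png",a[:,:,::-1])
```

```text
B1 [677.3 -35.8 120. ]
B2 [519.6 -10.2 120. ]
P1 [682.2 -63.3 145. ]
P2 [504.2 -35.2 145. ]
t1 [ 613.3 -107.6  120. ]
t2 [555.3 -98.6 120. ]
slot [594.  -55.2 120. ]
Lp1 [741.1 294.3 145. ]
Lp2 [565.5 322.8 145. ]
b3 [727.9 279.7 120. ]
b4 [571.6 303.3 120. ]
```

View pics/wcrop.png

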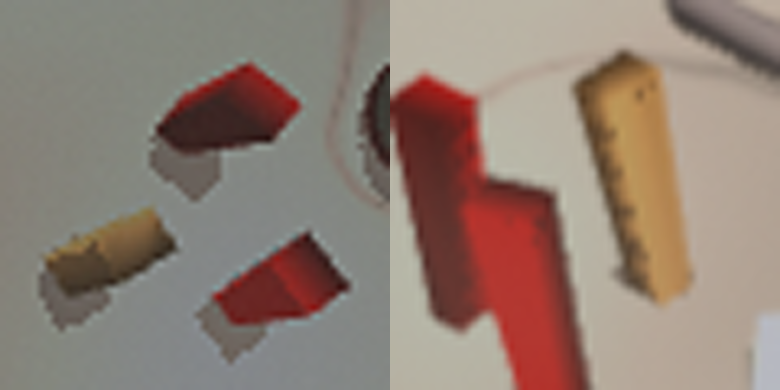

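>>> arm_command(steps=[[1,50,-14,-20,0],[1,105,-28,-36,0],[1,160,-43,-36,0],[1,215,-58,-36,0],[1,270,-72,-36,0],[1,320,-86,-36,0],[1,350,-95,-36,0],[1,360,-98,-36,0],[1,360,-98,-36,0]])

```text
clock: 2.72
eef_pos: [500.0, -289.5, 260.3]
eef_rot: [-3.141, 0.0, 0.374]
wrist_force: [0.2, -0.1, -0.2]
finger_gap: 93.7
finger_force: 0.0
```

Run:
```python
from h import *
s=monitor.read_state();print({k:np.round(s[k],3) for k in("clock","eef_pos","eef_rot","wrist_force","joints")})
c=imaging.camera("wrist");cv2.imwrite("pics/w1.png",c["img"][:,:,::-1])
print(proj(c,[500,-289,110]),proj(c,[500,-289,0]))
for r in trace(c,"wedge"): print(r["p"],np.round(r["rect"]),c["img"][r["region"]].mean(0).round())
```

```text
{'clock': np.float64(2.725), 'eef_pos': array([ 500.02 , -289.477,  260.323]), 'eef_rot': array([-3.141,  0.   ,  0.374]), 'wrist_force': array([ 0.205, -0.12 , -0.183]), 'joints': array([-0.588,  0.338,  1.387, -0.   ,  1.416,  0.609])}
[[320.1747036  188.95971831]] [[320.27868934 171.20965589]]
0.91 [318. 182.  27.  32.] [110.  94.  71.]
0.9 [377. 157.  36.  36.] [92. 44. 41.]
0.68 [364. 212.  28.  37.] [81. 41. 39.]
```

View pics/w1.png

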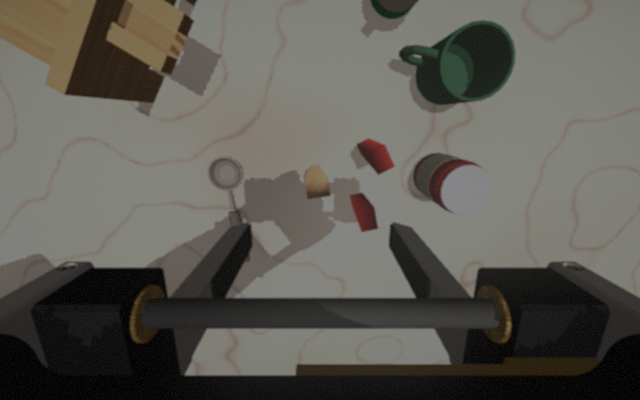

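Wrist view: the wedge is at (318,182), reds at (377,157) and (364,212), can at (450,183), spoon bowl (226,172). I'll fit the wedge's pose to its outline.

```bash
cat >> h.py <<'E'
def wedge_pts(x,y,yaw,z=0):
    b=[(-10,-8,0),(10,-8,0),(10,8,0),(-10,8,0),(-10,-19,110),(10,-19,110),(10,8,110),(-10,8,110)]
    b=np.array(b,float);c,s=np.cos(yaw),np.sin(yaw)
    return np.c_[x+c*b[:,0]-s*b[:,1],y+s*b[:,0]+c*b[:,1],z+b[:,2]]
def sil(c,P,k=4):
    q=proj(c,P);h=cv2.convexHull(((q+.5)*k*16).astype(np.float32)).astype(np.int32)
    m=np.zeros((400*k,640*k),np.uint8);cv2.fillConvexPoly(m,h,255,shift=4)
    return cv2.resize(m,(640,400),interpolation=cv2.INTER_AREA)/255.
E
python3 - <<'E'
from h import *
from scipy.optimize import minimize
cs=[imaging.camera(n) for n in("wrist","top","scene")];ms=[]
for c in cs:
    b=[r for r in trace(c,"wedge") if (lambda m:m[0]<1.5*m[1])(c["img"][r["region"]].mean(0))]
    ms.append(b[0]["region"].astype(float) if b else None);print(len(b),b and np.round(b[0]["rect"]))
def cost(p,use=(0,1,2)):
    P=wedge_pts(*p);t=0
    for i in use:
        if ms[i] is None: continue
        s=sil(cs[i],P,3);t+=1-np.minimum(s,ms[i]).sum()/np.maximum(s,ms[i]).sum()
    return t
res=[]
for y0 in np.arange(0,360,30):
    r=minimize(cost,[500,-289,np.radians(y0)],method="Nelder-Mead",options=dict(initial_simplex=np.array([[500,-289,np.radians(y0)],[506,-289,np.radians(y0)],[500,-283,np.radians(y0)],[500,-289,np.radians(y0+15)]]),maxiter=50))
    res.append((r.fun,r.x[:2].round(1),np.degrees(r.x[2]).round(1)))
res.sort(key=lambda r:r[0])
for r in res[:6]: print(r)
out=[]
for k in (0,None):
  for c,(u,v) in zip(cs[:2],((318,182),(408,240))):
    o=cv2.resize(c["img"][v-25:v+25,u-25:u+25],None,fx=7.8,fy=7.8,interpolation=cv2.INTER_CUBIC)
    if k is not None:
        q=((proj(c,wedge_pts(*res[k][1],np.radians(res[k][2])))-[u-25.5,v-25.5])*7.8).astype(int)
        for e in [(4,5),(5,6),(6,7),(7,4),(0,1),(1,2),(2,3),(3,0),(0,4),(1,5),(2,6),(3,7)]: cv2.line(o,q[e[0]].tolist(),q[e[1]].tolist(),(0,255,0) if e!=(6,7) else (255,0,255),1)
    out.append(o)
cv2.imwrite("pics/wfit.png",cv2.resize(np.vstack([np.hstack(out[:2]),np.hstack(out[2:])]),(600,600))[:,:,::-1])
E
```

```text
1 [318. 182.  26.  33.]
0 []
1 [206. 213.  19.  36.]
(np.float64(0.11222845710987539), array([ 496.9, -281.6]), np.float64(31.3))
(np.float64(0.11245745848008981), array([ 496.9, -281.7]), np.float64(31.1))
(np.float64(0.1137626068928892), array([ 496.8, -281.7]), np.float64(31.4))
(np.float64(0.27607255780148054), array([ 501.5, -281.9]), np.float64(322.6))
(np.float64(0.2780838466040696), array([ 502.1, -281.8]), np.float64(321.9))
(np.float64(0.3662063421738633), array([ 502.3, -288.9]), np.float64(213.9))
```

View pics/wfit.png

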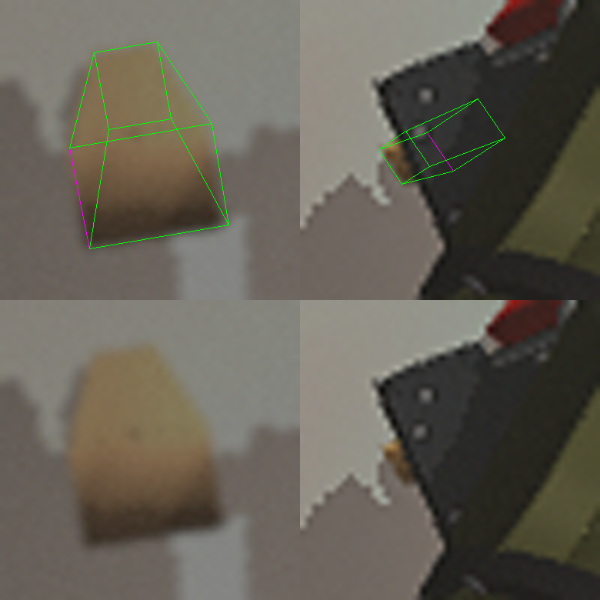

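Fit is tight (≈0.06 IoU loss per view): wedge at (497,-282), yaw 31°, flat side consistent. Turning the tool to 121° and coming down above it.

>>> arm_command(steps=[[0.7,0.7,-4.6,10,-10],[0.7,0.7,-4.6,20,-20],[0.7,0.7,-4.6,40,-30],[0.7,0.7,-4.6,50,-40],[0.7,0.7,-4.6,60,-50],[0.7,0.7,-4.6,60,-60],[0.7,0.7,-4.6,60,-70],[0.7,0.7,-4.6,60,-80],[0.7,0.7,-4.6,60,-90],[0.7,0.7,-4.6,60,-99.9],[0.7,0.7,-4.6,60,-99.9]])

```text
clock: 4.5
eef_pos: [499.1, -284.9, 200.5]
eef_rot: [3.142, 0.0, 2.116]
wrist_force: [-0.3, 0.3, -0.4]
finger_gap: 66.2
finger_force: 0.0
```

Run:
```python
from h import *
from scipy.optimize import minimize
s=monitor.read_state();print({k:np.round(s[k],3) for k in("clock","eef_pos","eef_rot","joints")})
c=imaging.camera("wrist");b=[r for r in trace(c,"wedge") if (lambda m:m[0]<1.5*m[1])(c["img"][r["region"]].mean(0))]
print(len(b),b and b[0]["rect"])
m=b[0]["region"].astype(float)
def cost(p):
    g=sil(c,wedge_pts(*p));return 1-np.minimum(g,m).sum()/np.maximum(g,m).sum()
x0=np.array([497,-281.6,.546]);r=minimize(cost,x0,method="Nelder-Mead",options=dict(initial_simplex=np.array([x0,x0+[4,0,0],x0+[0,4,0],x0+[0,0,.15]])));print(r.fun,r.x)
o=c["img"].copy();q=proj(c,wedge_pts(*r.x)).astype(int)
for e in [(4,5),(5,6),(6,7),(7,4),(0,4),(1,5),(2,6),(3,7)]: cv2.line(o,q[e[0]].tolist(),q[e[1]].tolist(),(0,255,0) if e!=(6,7) else (255,0,255),1)
cv2.imwrite("pics/w2.png",o[:,:,::-1])
```

```text
{'clock': np.float64(4.5), 'eef_pos': array([ 499.06 , -284.894,  200.467]), 'eef_rot': array([3.142, 0.   , 2.116]), 'joints': array([-0.582,  0.374,  1.479, -0.   ,  1.288, -1.128])}
0 []Traceback (most recent call last):
  File "<stdin>", line 6, in <module>
IndexError: list index out of range
```

Panel comes first; moving over the tenon with fingers shut.

>>> arm_command(steps=[[0,25,36,-15,8],[0,55,78,-15,17],[0,85,121,-15,26],[0,112,160,-15,35],[0,123,175,-15,40.4],[0,126,180,-15,40.4],[0,126,180,-15,40.4],[0,126,180,-15,40.4]])

```text
clock: 5.6
eef_pos: [587.2, -84.5, 215.5]
eef_rot: [-3.142, 0.0, 1.412]
wrist_force: [0.4, -0.5, -0.2]
finger_gap: 0.3
finger_force: 0.0
```

Run:
```python
from h import *
s=monitor.read_state();print({k:np.round(s[k],3) for k in("clock","eef_pos","eef_rot","joints","finger_gap")})
c=imaging.camera("wrist");o=c["img"].copy()
y=np.array([.159,.987]);x=np.array([.987,-.159]);O=np.array([598.5,-23])
def P(a,b,z): return np.r_[O+a*x+b*y,z]
for pts in ([(-80,0,120),(80,0,120)],[(-90,-26.8,145),(90,-26.8,145)],[(-29.5,-63,120),(29.5,-63,120)],[(-12,-18,120),(12,-18,120),(12,-39.5,120),(-12,-39.5,120)]):
    cv2.polylines(o,[proj(c,[P(*p) for p in pts]).round().astype(int)],len(pts)>2,(0,255,0),1)
cv2.imwrite("pics/w3.png",o[:,:,::-1]); cv2.imwrite("pics/w3raw.png",c["img"][:,:,::-1]); np.savez("w3.npz",**{k:c[k] for k in("mtx","view")})
```

```text
{'clock': np.float64(5.6), 'eef_pos': array([587.198, -84.5  , 215.48 ]), 'eef_rot': array([-3.142,  0.   ,  1.412]), 'joints': array([-0.205,  0.403,  1.403, -0.   ,  1.335, -0.046]), 'finger_gap': np.float64(0.299)}
```

View pics/w3.png

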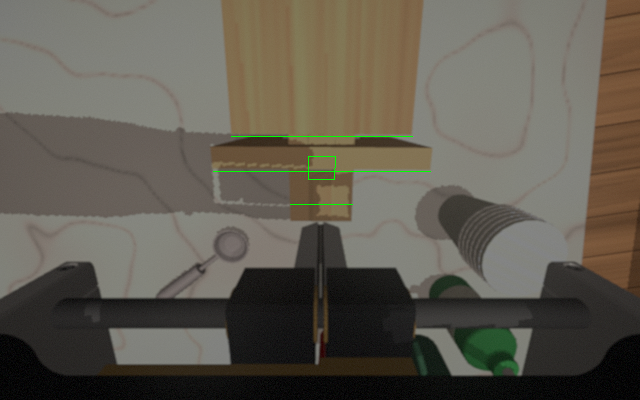

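Model overlay (board end row 137, panel top edge row 171, tenon centre column 320) agrees with the picture. Lowering and pushing.

>>> arm_command(steps=[[0,0,1.4,35,0],[0,0,1.4,70,0],[0,0,1.4,70,0],[0,10,1.4,70,0],[0,18,1.4,70,0],[0,22,1.4,70,0],[0,25,1.4,70,0],[0,27,1.4,70,0],[0,29,1.4,70,0],[0,29,1.4,70,0]])

```text
clock: 6.9
eef_pos: [593.5, -55.4, 145.6]
eef_rot: [3.141, 0.0, 1.412]
wrist_force: [-0.4, -3.3, 2.5]
finger_gap: 0.4
finger_force: 1.6
```

>>> arm_command(steps=[[0,1,0,0,0],[0,2,0,0,0],[0,3,0,0,0],[0,4,0,0,0],[0,5,0,0,0],[0,5,0,0,0]])

```text
clock: 7.65
eef_pos: [594.2, -50.1, 145.4]
eef_rot: [-3.142, -0.0, 1.412]
wrist_force: [0.2, -2.9, 2.4]
finger_gap: 0.5
finger_force: 1.5
```

>>> arm_command(steps=[[0,1,0,0,0],[0,2,0,0,0],[0,2,0,0,0]])

```text
clock: 8.02
eef_pos: [594.4, -49.1, 145.4]
eef_rot: [-3.141, 0.002, 1.412]
wrist_force: [-0.5, -10.6, 2.9]
finger_gap: 0.3
finger_force: 5.0
```

>>> arm_command(steps=[[0,0.5,0,0,0],[0,1,0,0,0],[0,1,0,0,0]])

```text
clock: 8.4
eef_pos: [594.4, -49.0, 145.4]
eef_rot: [-3.141, 0.003, 1.411]
wrist_force: [-2.7, -17.0, 2.4]
finger_gap: 0.3
finger_force: 8.0
```

>>> arm_command(steps=[[0,0.5,0,0,0],[0,1,0,0,0],[0,1,0,0,0]])

```text
clock: 8.78
eef_pos: [594.4, -48.9, 145.4]
eef_rot: [-3.141, 0.004, 1.411]
wrist_force: [-2.9, -22.5, 4.0]
finger_gap: 0.4
finger_force: 11.0
```

Panel is home: hard stop, 22 N. Backing off to look at the slot.

>>> arm_command(steps=[[0,-4,0,0,0],[0,-20,0,0,0],[0,-45,0,-10,0],[0,-65,0,-20,0],[0,-65,0,-20,0]])

```text
clock: 9.4
eef_pos: [584.6, -111.8, 166.2]
eef_rot: [3.14, -0.0, 1.41]
wrist_force: [-0.3, 1.3, -0.7]
finger_gap: 0.1
finger_force: 0.0
```

Run:
```python
from h import *
s=monitor.read_state();print({k:np.round(s[k],3) for k in("clock","eef_pos","eef_rot","wrist_force","finger_gap")})
c=imaging.camera("wrist");o=c["img"].copy()
y=np.array([.159,.987]);x=np.array([.987,-.159]);O=np.array([598.5,-23])
def P(a,b,z): return np.r_[O+a*x+b*y,z]
for pts in ([(-90,-18,145),(90,-18,145)],[(-29.5,-81,120),(29.5,-81,120)],[(-12,-18,120),(12,-18,120),(12,-39.5,120),(-12,-39.5,120)]):
    cv2.polylines(o,[proj(c,[P(*p) for p in pts]).round().astype(int)],len(pts)>2,(0,255,0),1)
u,v=proj(c,P(0,-40,120))[0].astype(int);print(u,v)
f=lambda i:cv2.resize(i[v-60:v+60,u-75:u+75],None,fx=5,fy=5,interpolation=cv2.INTER_CUBIC)[:,:750]
a=f(c["img"]);b=f(o);cv2.imwrite("pics/slot.png",cv2.convertScaleAbs(np.hstack([a[100:500,175:575],b[100:500,175:575]]),alpha=1.5)[:,:,::-1])
print("crop pix = (u-%d)*5-175, (v-%d)*5-100"%(u-75,v-60))
np.savez("slot.npz",mtx=c["mtx"],view=c["view"])
```

```text
{'clock': np.float64(9.4), 'eef_pos': array([ 584.622, -111.758,  166.229]), 'eef_rot': array([ 3.14, -0.  ,  1.41]), 'wrist_force': array([-0.256,  1.33 , -0.725]), 'finger_gap': np.float64(0.135)}
318 157
crop pix = (u-243)*5-175, (v-97)*5-100
```

View pics/slot.png

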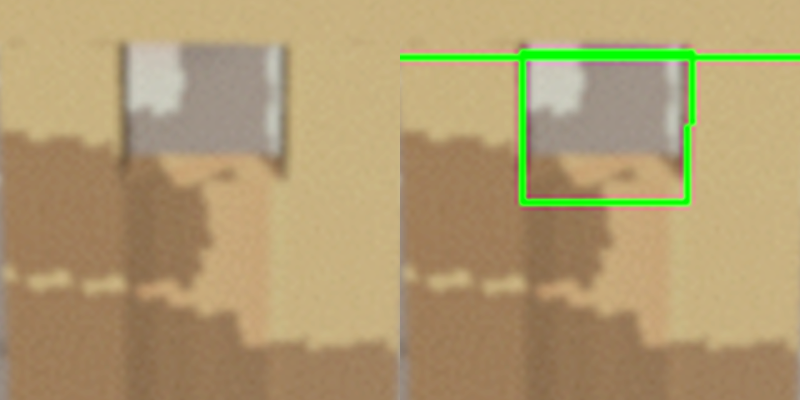

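Slot spans columns 123–285, panel edge row 42, outer edge ≈178: slot ≈20 mm long and laterally on my model to 0.3 mm; the panel face lies about 2 mm further in than the model. Fetching the wedge.

>>> arm_command(steps=[[0.7,-35,-11,-30,-8],[0.7,-75,-23,-34,-16],[0.7,-115,-35,-34,-24],[0.7,-155,-48,-34,-32],[0.7,-178,-55,-34,-40.5],[0.7,-184.6,-56.8,-34,-40.5],[0.7,-184.6,-56.8,-34,-40.5],[0.7,-184.6,-56.8,-14,-40.5],[0.7,-184.6,-56.8,16,-40.5],[0.7,-184.6,-56.8,46,-40.5],[0.7,-184.6,-56.8,71,-40.5],[0.7,-184.6,-56.8,81,-40.5],[0.7,-184.6,-56.8,81,-40.5]])

```text
clock: 11.08
eef_pos: [499.6, -283.1, 84.4]
eef_rot: [-3.141, -0.001, 2.119]
wrist_force: [-0.5, -0.7, 0.1]
finger_gap: 65.9
finger_force: 0.0
```

>>> arm_command(steps=[[0.7,-1.3,-1.5,0,0],[0.5,-1.3,-1.5,0,0],[0.4,-1.3,-1.5,0,0],[0.3,-1.3,-1.5,0,0],[0.24,-1.3,-1.5,0,0],[0.15,-1.3,-1.5,0,0],[0.15,-1.3,-1.5,0,0],[0.15,-1.3,-1.5,0,0]], force=25)

```text
clock: 12.08
eef_pos: [498.8, -285.7, 84.5]
eef_rot: [3.142, 0.0, 2.119]
wrist_force: [-0.0, 0.1, 0.1]
finger_gap: 19.8
finger_force: 25.0
```

>>> arm_command(steps=[[0.15,0,0,-40,0],[0.15,0,0,-90,0],[0.15,0,0,-130,0],[0.15,15,20,-150,5],[0.15,45,61,-150,14],[0.15,75,101,-150,23],[0.15,105,142,-150,32],[0.15,125,169,-150,40.5],[0.15,140,189,-150,40.5],[0.15,147,199,-150,40.5],[0.15,149.9,202.8,-150,40.5],[0.15,149.9,202.8,-150,40.5],[0.15,149.9,202.8,-150,40.5]])

```text
clock: 13.7
eef_pos: [593.5, -52.7, 234.5]
eef_rot: [-3.142, 0.0, 1.412]
wrist_force: [-0.3, -0.9, -0.6]
finger_gap: 20.1
finger_force: 25.0
```

Run:
```python
from h import *
s=monitor.read_state();print({k:np.round(s[k],4) for k in("clock","eef_pos","eef_rot","wrist_force","finger_gap")})
c=imaging.camera("wrist");o=c["img"].copy();e=s["eef_pos"]
y=np.array([.159,.987]);x=np.array([.987,-.159]);O=np.array([598.5,-23])
def P(a,b,z): return np.r_[O+a*x+b*y,z]
L=lambda p:np.array([(p[:2]-O)@x,(p[:2]-O)@y]);print("TCP shelf",L(e))
W=wedge_pts(*(e[:2]+4.5*y),-.1597,e[2]-84.5);q=proj(c,W).round().astype(int)
for a,b in [(4,5),(5,6),(6,7),(7,4),(0,1),(1,2),(2,3),(3,0),(2,6),(3,7)]: cv2.line(o,q[a].tolist(),q[b].tolist(),(0,255,0),1)
for pts in ([(-90,-16,145),(90,-16,145)],[(-12,-16,120),(12,-16,120),(12,-36.1,120),(-12,-36.1,120)]):
    cv2.polylines(o,[proj(c,[P(*p) for p in pts]).round().astype(int)],len(pts)>2,(255,0,0),1)
u,v=q[2];u=320;v=int(v);print(q.tolist())
f=lambda i:cv2.resize(i[v-50:v+70,u-50:u+50],None,fx=4,fy=4,interpolation=cv2.INTER_CUBIC)
cv2.imwrite("pics/ins.png",cv2.convertScaleAbs(np.hstack([f(c["img"]),f(o)]),alpha=1.5)[:,:,::-1])
```

```text
{'clock': np.float64(13.7), 'eef_pos': array([593.48  , -52.7443, 234.4742]), 'eef_rot': array([-3.1416e+00,  1.0000e-04,  1.4115e+00]), 'wrist_force': array([-0.2531, -0.8528, -0.6347]), 'finger_gap': np.float64(20.1313)}
TCP shelf [ -0.22537227 -30.15578727]
[[309, 210], [331, 210], [331, 193], [309, 193], [301, 293], [337, 293], [338, 248], [300, 248]]
```

View pics/ins.png

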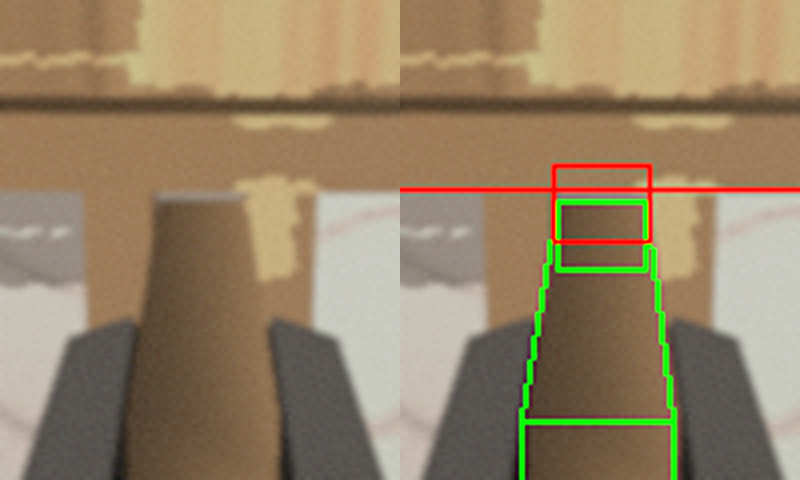

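Wedge bottom (rows 200, cols 157–245) matches the model and sits centred over the slot, ~1.6 mm off the panel. Lowering in.

>>> arm_command(steps=[[0.15,0,0.2,15,0],[0.15,0,0.2,28,0],[0.15,0,0.2,36,0],[0.15,0,0.2,42,0],[0.15,0,0.2,45,0],[0.15,0,0.2,45,0]])

```text
clock: 14.5
eef_pos: [593.8, -52.3, 189.2]
eef_rot: [-3.141, 0.0, 1.412]
wrist_force: [-0.5, -5.6, -3.7]
finger_gap: 19.8
finger_force: 25.0
```

>>> arm_command(steps=[[0.15,0.6,0,0,0],[0.15,1.2,0,0,0],[0.15,1.5,0,0,0],[0.15,1.5,0,0,0]])

```text
clock: 15.0
eef_pos: [594.0, -51.3, 189.4]
eef_rot: [-3.141, 0.001, 1.412]
wrist_force: [-1.2, -7.5, -2.0]
finger_gap: 19.7
finger_force: 25.0
```

>>> arm_command(steps=[[0.15,-1,0,0,0],[0.15,-1,0,0,0]])

```text
clock: 15.25
eef_pos: [593.9, -51.5, 189.4]
eef_rot: [-3.141, -0.0, 1.412]
wrist_force: [0.2, -3.2, -1.3]
finger_gap: 20.2
finger_force: 25.0
```

Run:
```python
from h import *
s=monitor.read_state();print({k:np.round(s[k],4) for k in("clock","eef_pos","eef_rot","wrist_force","moment","finger_gap")})
S=imaging.camera("scene");W=imaging.camera("wrist")
a=cv2.resize(S["img"][130:230,260:360],(400,400),interpolation=cv2.INTER_CUBIC);b=cv2.resize(W["img"][140:240,270:370],(400,400),interpolation=cv2.INTER_CUBIC)
cv2.imwrite("pics/ins2.png",cv2.convertScaleAbs(np.hstack([a,b]),alpha=1.4)[:,:,::-1])
```

```text
{'clock': np.float64(15.25), 'eef_pos': array([593.907 , -51.5015, 189.43  ]), 'eef_rot': array([-3.1414e+00, -2.0000e-04,  1.4123e+00]), 'wrist_force': array([ 0.216 , -3.2304, -1.2862]), 'moment': array([-0.7608, -0.0116, -0.0318]), 'finger_gap': np.float64(20.1997)}
```

View pics/ins2.png

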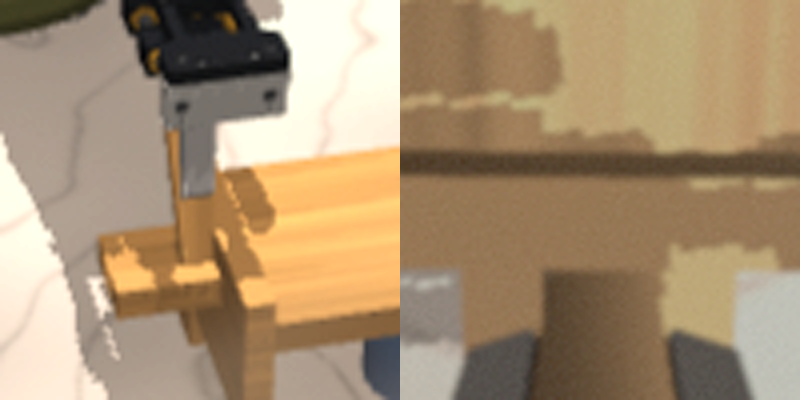

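The wedge is in the slot with its flat side at the panel. Descending until it goes snug.

>>> arm_command(steps=[[0.15,0,0,4,0],[0.15,0,0,8,0],[0.15,0,0,12,0],[0.15,0,0,15,0],[0.15,0,0,15,0]])

```text
clock: 15.98
eef_pos: [593.8, -51.6, 173.9]
eef_rot: [-3.141, 0.0, 1.412]
wrist_force: [-0.4, -3.5, -1.8]
finger_gap: 20.0
finger_force: 25.0
```

>>> arm_command(steps=[[0.15,0,0,2,0],[0.15,0,0,4,0],[0.15,0,0,4,0]])

```text
clock: 16.35
eef_pos: [594.0, -51.7, 170.3]
eef_rot: [3.142, 0.0, 1.412]
wrist_force: [1.0, -5.0, -0.3]
finger_gap: 19.7
finger_force: 25.0
```

>>> arm_command(steps=[[0.15,0,0,1.5,0],[0.15,0,0,3,0],[0.15,0,0,3,0]])

```text
clock: 16.73
eef_pos: [593.9, -51.7, 167.4]
eef_rot: [3.142, 0.0, 1.412]
wrist_force: [0.7, -5.2, 0.7]
finger_gap: 19.8
finger_force: 25.0
```

>>> arm_command(steps=[[0.15,0,0,1.5,0],[0.15,0,0,3,0],[0.15,0,0,3,0]])

```text
clock: 17.1
eef_pos: [594.0, -51.7, 164.4]
eef_rot: [3.141, 0.0, 1.412]
wrist_force: [-0.5, -4.9, 1.6]
finger_gap: 19.9
finger_force: 25.0
```

>>> arm_command(steps=[[0.15,0,0,1,0],[0.15,0,0,2,0],[0.15,0,0,2,0]])

```text
clock: 17.48
eef_pos: [594.2, -51.8, 163.2]
eef_rot: [3.14, 0.0, 1.412]
wrist_force: [-0.8, -6.8, 6.2]
finger_gap: 20.0
finger_force: 25.0
```

>>> arm_command(steps=[[0.15,0,0,0.5,0],[0.15,0,0,0.5,0]])

```text
clock: 17.73
eef_pos: [594.3, -51.8, 163.0]
eef_rot: [3.14, 0.0, 1.412]
wrist_force: [-2.1, -5.7, 8.9]
finger_gap: 19.8
finger_force: 25.0
```

>>> arm_command(steps=[[0.2,0,0,-1,0],[0.35,0,0,-1,0],[0.45,0,0,-1,0],[0.5,0,0,-10,0],[0.5,0,0,-40,0],[0.5,0,0,-65,0],[0,-1,0,-65,0],[0,-1,0,-65,0],[0,-1,0,-65,0],[0,-1,0,-65,0]])

```text
clock: 18.98
eef_pos: [593.6, -52.6, 226.3]
eef_rot: [-3.141, 0.0, 1.412]
wrist_force: [-0.8, 0.1, 0.0]
finger_gap: 10.6
finger_force: 0.0
```

Run:
```python
from h import *
s=monitor.read_state();print({k:np.round(s[k],4) for k in("clock","eef_pos","wrist_force","moment","finger_gap")})
c=imaging.camera("wrist")
for n in ("scene",):
    S=imaging.camera(n)
    for r in find_in(S,"wedge"): print(r["p"],np.round(r["rect"]))
O=np.array([598.5,-23]);y=np.array([.159,.987]);print(proj(S,wedge_pts(*(O-24.5*y),-.1597,78)).round())
```

```text
{'clock': np.float64(18.975), 'eef_pos': array([593.6151, -52.557 , 226.2574]), 'wrist_force': array([-0.8027,  0.1369,  0.0264]), 'moment': array([-0.045 , -0.0506, -0.0188]), 'finger_gap': np.float64(10.6092)}
0.96 [192. 234.  20.  42.]
0.71 [178. 216.  15.  42.]
0.68 [307. 191.  13.  40.]
[[305. 204.]
 [307. 209.]
 [313. 208.]
 [311. 203.]
 [300. 169.]
 [302. 173.]
 [313. 172.]
 [311. 167.]]
```

>>> arm_command(steps=[[0,0,0,5,0],[0,0,0,10,0],[0,0,0,14,0],[0,0,0,16,0],[0,0,0,16,0]])

```text
clock: 19.75
eef_pos: [593.8, -52.6, 210.8]
eef_rot: [-3.141, 0.0, 1.412]
wrist_force: [0.3, -0.7, -0.3]
finger_gap: 0.7
finger_force: 0.0
```

>>> arm_command(steps=[[0,0,0,1,0],[0,0,0,2,0],[0,0,0,2,0]])

```text
clock: 20.12
eef_pos: [593.8, -52.6, 208.9]
eef_rot: [3.142, -0.0, 1.412]
wrist_force: [0.8, 0.2, 0.5]
finger_gap: 0.3
finger_force: 0.0
```

>>> arm_command(steps=[[0,0,0,0.5,0],[0,0,0,1,0],[0,0,0,1,0]])

```text
clock: 20.5
eef_pos: [593.8, -52.6, 207.9]
eef_rot: [-3.142, 0.0, 1.412]
wrist_force: [0.4, 0.2, 0.2]
finger_gap: 0.2
finger_force: 0.0
```

>>> arm_command(steps=[[0,0,0,0.5,0],[0,0,0,1,0],[0,0,0,1,0]])

```text
clock: 20.88
eef_pos: [593.8, -52.6, 206.9]
eef_rot: [-3.141, 0.0, 1.412]
wrist_force: [0.2, 0.2, -0.6]
finger_gap: 0.5
finger_force: 0.0
```

>>> arm_command(steps=[[0,0,0,0.5,0],[0,0,0,0.5,0]])

```text
clock: 21.12
eef_pos: [593.8, -52.6, 206.4]
eef_rot: [-3.142, 0.0, 1.412]
wrist_force: [0.3, 0.5, 0.2]
finger_gap: 0.2
finger_force: 0.0
```

>>> arm_command(steps=[[0,0,0,0.5,0],[0,0,0,0.5,0]])

```text
clock: 21.38
eef_pos: [593.8, -52.6, 205.9]
eef_rot: [-3.142, 0.0, 1.412]
wrist_force: [-0.6, 0.7, 0.3]
finger_gap: 0.8
finger_force: 0.0
```

>>> arm_command(steps=[[0,0,0,0.5,0],[0,0,0,0.5,0]])

```text
clock: 21.62
eef_pos: [593.8, -52.6, 205.4]
eef_rot: [-3.142, -0.0, 1.412]
wrist_force: [-1.1, -0.9, 0.6]
finger_gap: 0.3
finger_force: 0.0
```

>>> arm_command(steps=[[0,0,0,0.5,0],[0,0,0,1,0],[0,0,0,1,0]])

```text
clock: 22.0
eef_pos: [594.0, -52.6, 205.0]
eef_rot: [3.141, -0.0, 1.412]
wrist_force: [-0.6, 0.7, 4.7]
finger_gap: 0.3
finger_force: 2.6
```

>>> arm_command(steps=[[0,0,0,0.5,0],[0,0,0,1,0],[0,0,0,1,0]])

```text
clock: 22.38
eef_pos: [594.2, -52.6, 204.7]
eef_rot: [3.139, -0.0, 1.412]
wrist_force: [-0.5, 0.1, 9.7]
finger_gap: 0.3
finger_force: 5.1
```

>>> arm_command(steps=[[0,0,0,0.5,0],[0,0,0,1,0],[0,0,0,1,0]])

```text
clock: 22.75
eef_pos: [594.5, -52.6, 204.4]
eef_rot: [3.138, -0.0, 1.412]
wrist_force: [-1.3, 0.3, 14.7]
finger_gap: 0.6
finger_force: 7.5
```

Contact at about 205; ~5 N per mm. Pressing on towards 25 N.

>>> arm_command(steps=[[0,0,0,0.5,0],[0,0,0,1,0],[0,0,0,1,0]])

```text
clock: 23.12
eef_pos: [594.8, -52.7, 204.2]
eef_rot: [3.137, -0.0, 1.412]
wrist_force: [-1.9, 0.5, 20.1]
finger_gap: 0.3
finger_force: 9.8
```

>>> arm_command(steps=[[0,0,0,0.4,0],[0,0,0,0.8,0],[0,0,0,0.8,0]])

```text
clock: 23.5
eef_pos: [595.0, -52.7, 204.0]
eef_rot: [3.136, -0.0, 1.412]
wrist_force: [-2.6, 0.8, 23.5]
finger_gap: 0.5
finger_force: 11.7
```

>>> arm_command(steps=[[0,0,0,0.3,0],[0,0,0,0.6,0],[0,0,0,0.6,0],[0,0,0,0.6,0]])

```text
clock: 24.0
eef_pos: [595.1, -52.7, 203.8]
eef_rot: [3.135, -0.0, 1.412]
wrist_force: [-4.0, 1.5, 26.1]
finger_gap: 0.5
finger_force: 13.2
```

>>> arm_command(steps=[[0,0,0,-3,0],[0,0,0,-6,0],[0,0,0,-15,0],[0,0,0,-50,0],[0,-50,0,-70,0],[0,-100,0,-70,0],[0,-150,0,-70,0],[0,-150,0,-70,0]])

```text
clock: 25.0
eef_pos: [569.3, -203.5, 270.0]
eef_rot: [-3.141, 0.0, 1.409]
wrist_force: [0.5, 0.1, 0.3]
finger_gap: 0.7
finger_force: 0.0
```

Run:
```python
from h import *
from scipy.optimize import minimize
s=monitor.read_state();print({k:np.round(s[k],3) for k in("clock","eef_pos","wrist_force")})
cs=[imaging.camera(n) for n in("scene","top","wrist")]
O=np.array([598.5,-23]);y=np.array([.159,.987])
for c in cs:
    print(proj(c,[*(O-30*y),188]).round(),[(round(r["p"],2),np.round(r["rect"]).tolist()) for r in find_in(c,"wedge")])
c=cs[0]
for t in ["end_panel","tumbler","jar","mug_under","mug_front","soap","spoon"]: print(t,[np.round(r["rect"]).tolist() for r in find_in(c,t)][:1])
m=min(trace(c,"wedge"),key=lambda r:abs(r["rect"][0]-308)+abs(r["rect"][1]-188))["region"]
ys,xs=np.nonzero(m);q=proj(c,wedge_pts(*(O-24.5*y),-.1597,76));print("seen top/left/right",ys.min(),ys.max(),xs.min(),xs.max(),"model head",q[4:].round(1).tolist())
for n,i in(("a",cs[0]),("b",cs[1])): cv2.imwrite(f"pics/fin_{n}.png",i["img"][:,:,::-1])
```

```text
{'clock': np.float64(25.0), 'eef_pos': array([ 569.299, -203.454,  269.963]), 'wrist_force': array([0.452, 0.105, 0.332])}
[[307. 170.]] [(0.93, [180.0, 217.0, 14.0, 38.0]), (0.82, [306.0, 189.0, 12.0, 39.0])]
[[319. 198.]] []
[[320.  20.]] [(0.58, [323.0, 26.0, 26.0, 50.0]), (0.49, [282.0, 265.0, 10.0, 6.0])]
end_panel [[319.0, 208.0, 29.0, 87.0]]
tumbler [[389.0, 169.0, 30.0, 46.0]]
jar [[421.0, 160.0, 26.0, 41.0]]
mug_under [[369.0, 222.0, 27.0, 19.0]]
mug_front [[184.0, 283.0, 57.0, 55.0]]
soap [[232.0, 271.0, 34.0, 78.0]]
spoon [[237.0, 198.0, 51.0, 29.0]]
seen top/left/right 170 210 301 314 model head [[300.3, 169.2], [302.2, 174.0], [313.4, 172.4], [311.3, 167.7]]
```

```bash
python3 -c "
from cell import job
print(job.sign_off())"
```

```text
the job is handed in; nothing more can be done
None
```

The job is handed in: the panel is home against the board, the wedge stands flat side to the panel and was pressed down to about 26 N, and the pieces I rechecked in the last pictures (not the paper cups or can) had not moved, though I did not test the wedge for slack afterwards.

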